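Shut the draw latch of the long tool case in a sewing-machine repair shop

ROBOT

A 6-joint arm with a two-finger parallel gripper is mounted at the origin on the work surface. World frame = base frame: x ahead of the robot, y to its left, z up, the work surface at z = 0. Lengths are in m, angles in rad, forces in N, time in s.
With the tool pointing down it reaches from about 0.4 to 0.825 m from the base axis. Payload 7 kg.
Tool frame: the origin (TCP) lies at the very end of the fingers, on their centre line; the grasp point (between the pads) lies 19 mm behind it; z points along the fingers, y is the direction in which the jaws open and shut (so a half turn about z gives the same grasp; the last joint's range is limited). The gripper opens to 88 mm and grips with 3 to 60 N. Pads are 19 mm wide; open, the fingers measure 130 mm over their backs; the gripper's body (78 mm by 193 mm) begins 47 mm behind the grasp point.
Start: joints at [-0.845, 0.359, 0.012, 0, -1.224, -0.288], TCP at [0.286, -0.611, 0.227] pointing down, gripper open.
Joint ranges: [-3.07, 3.07], [-1.43, 2.12], [-1.02, 1.25], [-3.03, 1.67], [-3.05, -0], [-3.03, 3.03]. Speed limits (rad/s): [2.39, 2.39, 3.01, 3.14, 3.14, 3.14].

INTERFACE

Orientations are given as [roll, pitch, yaw] about the fixed x, y, z axes, in that order (R = Rz(yaw) Ry(pitch) Rx(roll)).
In Python, from station import arm gives the robot as it stands.
- The arm moves only by the shell command python3 -m inch 'ROWS' [FORCE]. ROWS is text: rows parted by semicolons, each of 7 numbers parted by spaces: the closure, from 0 (fully open) to 1 (shut), then the shift along the tool's x, y, z each as a share of 300 mm, from -1 to 1, then the turn, a rotation vector about the tool's x, y, z each as a share of 60 degrees, from -1 to 1. In form: grip tx ty tz rx ry rz; .... A call has 1 to 12 rows; each row is the pose to reach, as a shift and turn from the pose commanded when the call began, along the tool's axes at that moment; what a row does not reach only later rows make up. A row lasts 1/10 s, in which the tool goes at most 50 mm and 8.59 degrees, less where a joint would pass 70% of its speed; a pose out of reach is approached as far as the arm can. A call with a number of a shift or a turn outside -1 to 1 is refused whole. A call with a gripper value outside its range is refused whole. The fingers move at their own pace and stop on an object; FORCE is the grip in N (left out, the last holds). Time passes only in rows, so rows that repeat a pose let the fingers close. It gives the time, the measured TCP pose, the force and the opening at its end, in the units of the state.
- arm.get_state(): the state, without advancing time (a new reading comes with each control period).
- arm.grab_frame(name): name is "side" or "top" or "wrist"; returns a dict with "img" (400x640x3 uint8, red, green, blue), "range_z" (400x640 float32, m along the optical axis (not along the pixel's ray), 0 where there is no reading), "fx", "fy", "cx", "cy" (pixels), "dist" ([k1, k2, p1, p2, k3] as OpenCV has them; the pictures are not rectified), "extrinsics" (4x4, takes a point from world to camera coordinates); the wrist camera has in their place "tool_from_camera" (4x4, takes a point from camera to tool coordinates, whose origin is the TCP and whose axes are the flange's). Camera axes: x right, y up, looking along -z (the intrinsics and any distortion apply to the point x, -y, -z); pixel columns grow to the right and rows downward; lengths in m; the calibration is good to about 2 mm. A picture is of the moment at which its call begins: read the wrist's pose just before it.
- arm.job_done(): hands the job in, once; it reports no verdict.
The state is a dict: "t": time; "q": joint angles; "qd": joint speeds; "joint_efforts": joint torques, N m; "eef_pos": TCP position; "ee_rot": TCP orientation; "force": force on the tool from outside, world axes, zero at the start; "moment": the same for the moment, N m; "width": finger opening in m.
Only numpy, scipy, OpenCV 4.12 (cv2) and the standard library are available. Lean on these libraries where they do the work, as an engineer would, in place of code of your own. Each camera call takes 0.05 s, during which the arm holds its last target.

TASK

Two black tool cases stand on the bench with their draw latches open. Latch the longer case: swing its claw over so that it hooks behind the keeper bar on the lid, then swing the lever over and right down until it lies flat and holds the lid drawn shut. Leave the shorter case's latch open, as it is.

Things in the scene. Friction and masses are not known exactly. Their poses are not given: they have to be found in the camera images.
- keeper (a point): Centre of the LONG case's keeper: level steel bar 8 mm thick, 38 mm between lugs 19 mm high, on the lid half of a black case 300 long, 170 deep, 130 mm tall, fixed, seam along its top. x: level, across the seam, from lever to keeper, away from the robot; y along the bar; z up. The lid starts 8 mm ajar (+x) on a spring, 2 to 10 N. Lever hinge (along y) at x -70 mm (-62 when shut), z +12 mm.
- claw_end (a point): Lower edge, middle, of the lip (12 mm) turned down at the free end of the long case's claw: steel strip 24 wide, 3 thick, 84 mm long, hinged 18 mm below the lever's hinge while the lever is up. Starts 55-70 deg above level, over the bar side; pressed down (under 2 N) it lies on the bar, lip 10 mm beyond; its top is then 12 mm below the lever hinge, 26 mm in front of it. x: along the strip.
- lever_tip (a point): Middle of the free edge, on the back face, of the long case's lever: steel plate 37 wide, 86 mm long from its hinge, back face 7.5 mm off the hinge's line. Starts up, leaning 25-35 deg back from vertical to the robot; swings over and down on the claw to a stop, level, back face up. 2-5 N at its end pulls claw and lid in; past dead centre (20 deg) it stays. x: to free end; z: out of back.
- spare_lever_tip (a point): The same point on the lever of the SHORT case (190 mm long, otherwise alike, same latch, also open), which must stay as it is.

How it is judged:
By the outcome, as a careful person would: the job done as asked, in the order asked, and still so for the second after the job is handed in, with the robot touching nothing.
It also fails if it takes over 40 s, if anything falls off the work surface, if the arm or the gripper's body presses on something with over 40 N, if the wrist force passes 120 N, or if a joint passes its speed limit or range.

## Working session

There is one attempt and no reset: what is moved stays moved. The work goes in short steps, Python scripts to look and compute and a shell command to move; the robot and the scene stay as the last step left them, time stands still between calls to the robot, and variables do not carry over. Pictures are saved under pics/ and viewed, and the job is handed in when it is done.

```bash
ls; mkdir -p pics
python3 - <<'E'
from station import arm
import cv2,numpy as np
s=arm.get_state()
print({k:np.round(v,3).tolist() for k,v in s.items()})
for n in ("side","top"):
    f=arm.grab_frame(n)
    cv2.imwrite(f"pics/{n}0.png",f["img"][:,:,::-1])
    np.savez(f"{n}0.npz",**f)
    print(n,f["fx"],f["cx"],f["cy"],f["dist"],np.round(f["extrinsics"],3).tolist())
E
```

```text
pics
{'t': 0.0, 'q': [-0.845, 0.359, 0.011, -0.0, -1.224, -0.288], 'qd': [0.001, -0.001, -0.0, 0.001, -0.002, -0.0], 'joint_efforts': [0.0, -58.272, 29.306, 6.997, 0.007, -0.0], 'eef_pos': [0.286, -0.611, 0.226], 'ee_rot': [3.14, -0.0, -2.704], 'force': [-0.82, -0.016, 0.162], 'moment': [-0.032, -0.006, 0.021], 'width': 0.088}
side 414.00492470456777 314.2887025534389 196.71108468268065 [-0.02140564  0.          0.          0.          0.        ] [[-0.878, -0.478, 0.001, 0.54], [0.351, -0.644, 0.68, -0.317], [-0.325, 0.597, 0.733, -0.669], [0.0, 0.0, 0.0, 1.0]]
top 475.26300198628485 315.78557988302583 206.65985014159762 [0.02900573 0.         0.         0.         0.        ] [[-0.01, -1.0, -0.001, 0.003], [0.985, -0.01, 0.171, -0.617], [-0.171, 0.001, 0.985, -0.834], [0.0, 0.0, 0.0, 1.0]]
```

View pics/side0.png

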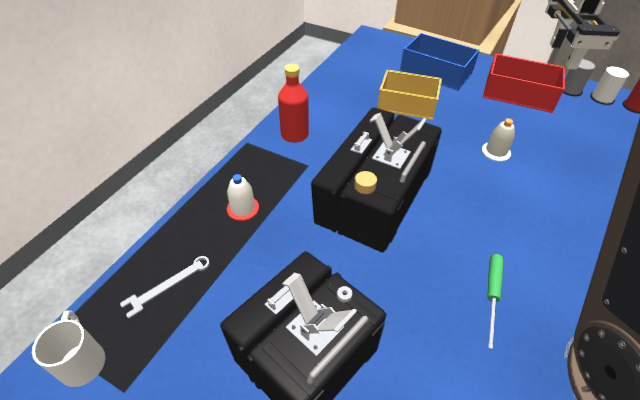

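View pics/top0.png

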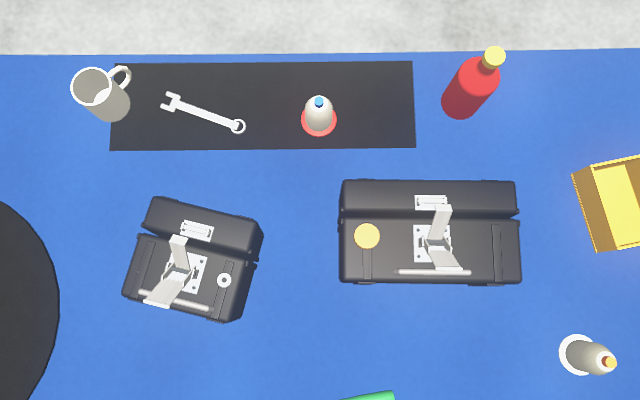

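The longer case is at the right of the top view (rows 180–285, cols 340–522). Its keeper is near (431,202), and its lever and claw are near (435,250). The short case is at the left. Next I'll zoom in with depth.

```bash
cat > h.py <<'E'
import numpy as np,cv2
def world(f,u,v,z=None):
    """world point of pixel by depth, or on plane z"""
    K=np.array([[f["fx"],0,f["cx"]],[0,f["fy"],f["cy"]],[0,0,1.]])
    x,y=cv2.undistortPoints(np.array([[[u,v]]],float),K,f["dist"])[0,0]
    E=np.array(f["extrinsics"]);R,t=E[:3,:3],E[:3,3]
    d=np.array([x,-y,-1.])
    if z is None:
        D=f["range_z"][int(round(v)),int(round(u))]
        return R.T@(d*D-t) if D>0 else np.full(3,np.nan)
    o=-R.T@t; w=R.T@d
    return o+w*(z-o[2])/w[2]
def ray(f,u,v):
    a=world(f,u,v,0.); E=np.array(f["extrinsics"]); o=-E[:3,:3].T@E[:3,3]; d=a-o
    return o,d/np.linalg.norm(d)
def tri(fs):
    A=np.zeros((3,3));b=np.zeros(3)
    for o,d in fs:
        P=np.eye(3)-np.outer(d,d);A+=P;b+=P@o
    p=np.linalg.solve(A,b); return p,[np.linalg.norm((np.eye(3)-np.outer(d,d))@(p-o)) for o,d in fs]
E
python3 - <<'E'
import numpy as np,cv2
t=np.load("top0.npz");s=np.load("side0.npz")
cv2.imwrite("pics/tz.png",cv2.resize(t["img"][175:290,335:525,::-1],None,fx=4,fy=4,interpolation=cv2.INTER_CUBIC))
cv2.imwrite("pics/sz.png",cv2.resize(s["img"][100:220,310:450,::-1],None,fx=5,fy=5,interpolation=cv2.INTER_CUBIC)[:600])
E
```

```text
(no output)
```

View pics/tz.png

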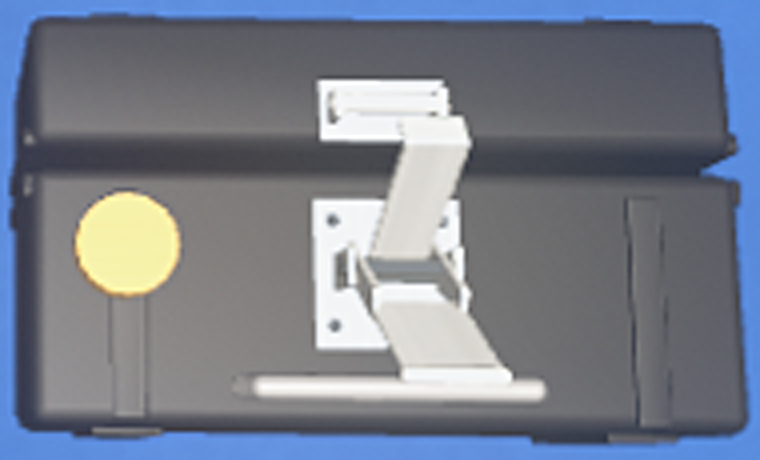

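View pics/sz.png

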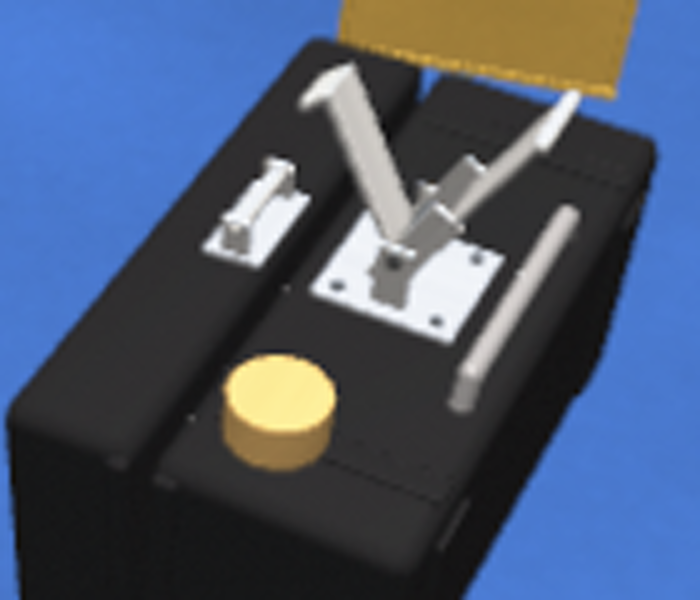

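Run:
```python
import numpy as np,cv2
from h import *
t=dict(np.load("top0.npz"));s=dict(np.load("side0.npz"))
T=lambda x,y:(x/4+335-.375,y/4+175-.375)
S=lambda x,y:(x/5+310-.4,y/5+100-.4)
for n,a,b in [("keeper",(390,103),(256,195)),("keepL",(336,103),(233,218)),("keepR",(444,102),(277,171)),("clawtip",(437,118),(338,75)),("clawend low",(435,145),(318,105)),("levertip",(456,373),(568,105)),("puck",(127,245),(280,395)),
 ("seamL",(35,155),None),("seamR",(720,160),None),("case FL",(20,420),None),("case FR",(745,425),None),("case BL",(35,22),None),("case BR",(720,30),None),("boltFL",(333,325),(437,320)),("boltBL",(333,219),(337,286))]:
    pt=T(*a)
    if b is not None:
        pb=S(*b); p,e=tri([ray(t,*pt),ray(s,*pb)])
        print(n,"tri",np.round(p,4),np.round(e,4),"topdepth",np.round(world(t,*pt),4),"sidedepth",np.round(world(s,*pb),4))
    else: print(n,"z.13",np.round(world(t,*pt,z=.13),4),np.round(world(t,*pt),4))
```

```text
keeper tri [ 0.6101 -0.198   0.1444] [0.0005 0.0005] topdepth [ 0.6088 -0.197   0.1488] sidedepth [ 0.6101 -0.1967  0.1455]
keepL tri [ 0.6099 -0.1744  0.149 ] [0.0009 0.0009] topdepth [ 0.6086 -0.1741  0.1513] sidedepth [ 0.6123 -0.1779  0.1458]
keepR tri [ 0.6107 -0.2216  0.1407] [0.0002 0.0002] topdepth [ 0.6087 -0.219   0.1503] sidedepth [ 0.6094 -0.2173  0.1443]
clawtip tri [ 0.5863 -0.1987  0.2156] [0.0042 0.0042] topdepth [ 0.5917 -0.1998  0.2084] sidedepth [ 0.5833 -0.2028  0.2128]
clawend low tri [ 0.586  -0.2006  0.1978] [0.0031 0.0031] topdepth [ 0.58   -0.1963  0.2163] sidedepth [ 0.6198 -0.2913  0.1271]
levertip tri [ 0.4918 -0.1937  0.2374] [0.0018 0.0018] topdepth [ 0.4937 -0.1944  0.2334] sidedepth [ 0.4917 -0.203   0.2309]
puck tri [ 0.5506 -0.0859  0.1506] [0.0002 0.0002] topdepth [ 0.5503 -0.0859  0.1511] sidedepth [ 0.5507 -0.0853  0.151 ]
seamL z.13 [ 0.5914 -0.0502  0.13  ] [ 0.5947 -0.0514  0.1089]
seamR z.13 [ 0.5863 -0.3391  0.13  ] [ 0.606  -0.3935  0.0013]
case FL z.13 [ 0.4803 -0.0417  0.13  ] [ 0.4818 -0.0456  0.0513]
case FR z.13 [ 0.4759 -0.3401  0.13  ] [ 0.4759 -0.3418  0.1261]
case BL z.13 [ 0.6493 -0.0513  0.13  ] [ 0.6509 -0.0518  0.1231]
case BR z.13 [ 0.6425 -0.3437  0.13  ] [ 0.6713 -0.399   0.0009]
boltFL tri [ 0.5178 -0.1722  0.1342] [0.0002 0.0002] topdepth [ 0.5179 -0.1719  0.1356] sidedepth [ 0.5181 -0.1744  0.1323]
boltBL tri [ 0.5625 -0.1749  0.1314] [0.0002 0.0002] topdepth [ 0.5622 -0.1742  0.1346] sidedepth [ 0.5619 -0.1737  0.1326]
```

```bash
python3 -m inch '1 0 0 -0.16 0 0 0; 1 -0.1 0.05 -0.25 0 0 0.1; 1 -0.25 0.15 -0.27 0 0 0.24; 1 -0.4 0.25 -0.27 0 0 0.38; 1 -0.55 0.35 -0.27 0 0 0.435; 1 -0.705 0.406 -0.27 0 0 0.435; 1 -0.705 0.406 -0.27 0 0 0.435' 20
cat > go.py <<'E'
import sys,numpy as np
from scipy.spatial.transform import Rotation as R
from station import arm
s=arm.get_state(); Rm=R.from_euler('xyz',s["ee_rot"])
print("t",round(s["t"],2),"pos",np.round(s["eef_pos"],4),"rpy",np.round(s["ee_rot"],3),"F",np.round(s["force"],1),"q",np.round(s["q"],2))
yaw=-np.pi-.018
dr=(Rm.inv()*R.from_euler('xyz',[np.pi,0,yaw])).as_rotvec()/np.radians(60)
for a in sys.argv[1:]:
    p=np.array([float(v) for v in a.split(",")])
    print(a,"->",np.round(Rm.inv().apply(p-s["eef_pos"])/.3,3),"turn",np.round(dr,3))
E
python3 go.py .553,-.197,.307
```

```text
t: 0.8
eef_pos: [0.4281, -0.4082, 0.3076]
ee_rot: [3.141, 0.001, 3.127]
force: [0.8, -0.2, 0.5]
width: 0.0369
t 0.8 pos [ 0.4281 -0.4082  0.3076] rpy [3.141e+00 1.000e-03 3.127e+00] F [ 0.8 -0.2  0.5] q [-0.43  0.18 -0.05 -0.   -1.34 -1.15]
.553,-.197,.307 -> [-0.406  0.71   0.003] turn [0.    0.001 0.003]
```

```bash
python3 -m inch '1 -0.1 0.16 0 0 0 0; 1 -0.2 0.32 0 0 0 0; 1 -0.3 0.48 0 0 0 0; 1 -0.36 0.62 0 0 0 0; 1 -0.406 0.71 0 0 0 0; 1 -0.406 0.71 0 0 0 0;1 -0.406 0.71 0.1 0 0 0'
python3 go.py .553,-.197,.195
python3 - <<'E'
from station import arm
import cv2,numpy as np
f=arm.grab_frame("side");np.savez("side1.npz",**f)
cv2.imwrite("pics/s1.png",cv2.resize(f["img"][20:220,280:480,::-1],None,fx=3,fy=3,interpolation=cv2.INTER_CUBIC))
f=arm.grab_frame("wrist");np.savez("w1.npz",**f)
cv2.imwrite("pics/w1.png",f["img"][:,:,::-1])
E
```

```text
t: 1.5
eef_pos: [0.5542, -0.1999, 0.2807]
ee_rot: [-3.14, 0.006, 3.127]
force: [0.3, -0.1, -0.4]
width: 0.0003
t 1.5 pos [ 0.5542 -0.1999  0.2807] rpy [-3.14   0.006  3.127] F [ 0.3 -0.1 -0.4] q [-0.01  0.18 -0.1   0.   -1.28 -1.57]
.553,-.197,.195 -> [0.006 0.01  0.285] turn [-0.002  0.006  0.003]
```

View pics/s1.png

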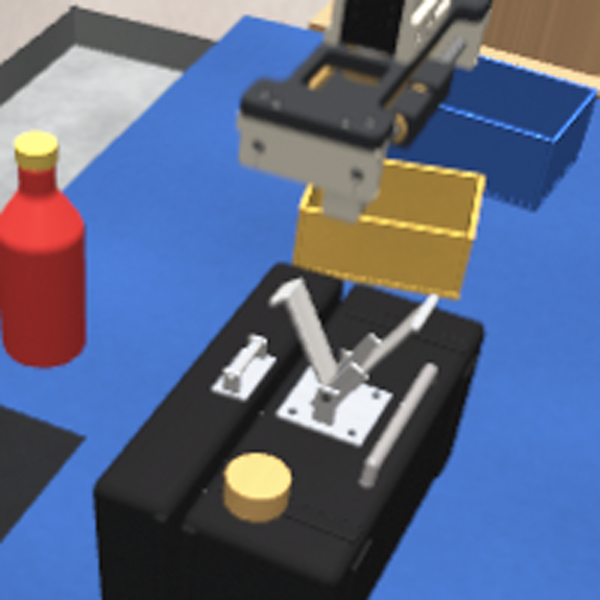

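View pics/w1.png

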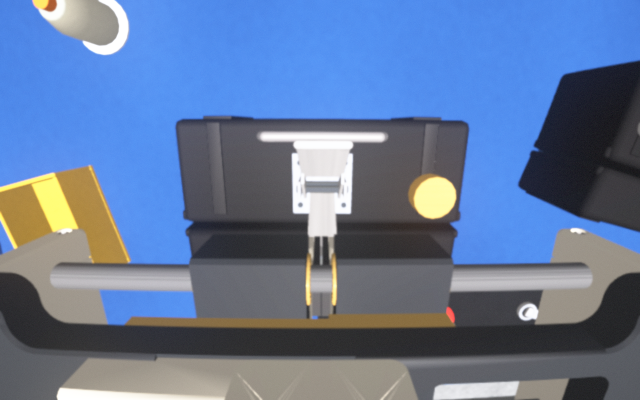

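Side view: the fingers are shut, above and between the claw (tip at 290,290) and the lever (tip at 430,300). The wrist view shows them centred on the claw strip. I'll descend between the two.

```bash
python3 -m inch '1 0.006 0.01 0.08 0 0 0; 1 0.006 0.01 0.16 0 0 0; 1 0.006 0.01 0.22 0 0 0; 1 0.006 0.01 0.27 0 0 0; 1 0.006 0.01 0.27 0 0 0'
python3 go.py .575,-.198,.192 .592,-.198,.178 .602,-.198,.165 .604,-.198,.157
python3 - <<'E'
from station import arm
import cv2,numpy as np
f=arm.grab_frame("side")
cv2.imwrite("pics/s2.png",cv2.resize(f["img"][20:220,280:480,::-1],None,fx=3,fy=3,interpolation=cv2.INTER_CUBIC))
E
```

```text
t: 2.1
eef_pos: [0.5485, -0.1981, 0.1951]
ee_rot: [3.141, -0.004, 3.123]
force: [0.3, 0.1, -1.4]
width: 0.0004
t 2.1 pos [ 0.5485 -0.1981  0.1951] rpy [ 3.141 -0.004  3.123] F [ 0.3  0.1 -1.4] q [-0.01  0.23 -0.24 -0.   -1.1  -1.58]
.575,-.198,.192 -> [-0.088  0.002  0.01 ] turn [ 0.    -0.004 -0.001]
.592,-.198,.178 -> [-0.145  0.003  0.056] turn [ 0.    -0.004 -0.001]
.602,-.198,.165 -> [-0.179  0.004  0.1  ] turn [ 0.    -0.004 -0.001]
.604,-.198,.157 -> [-0.186  0.004  0.126] turn [ 0.    -0.004 -0.001]
```

View pics/s2.png

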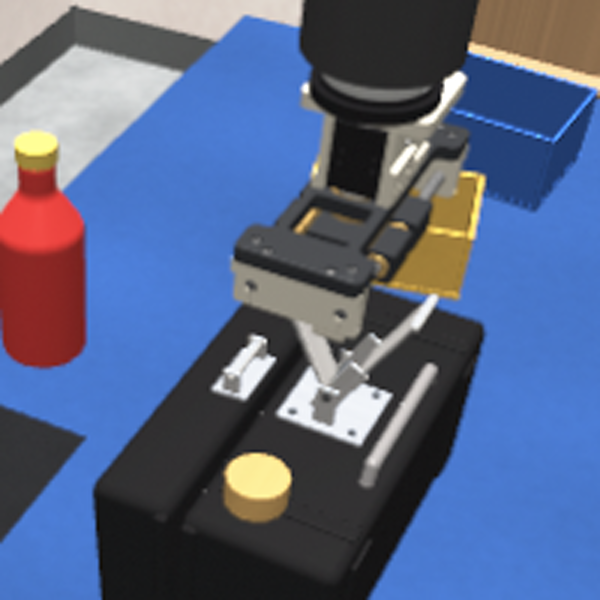

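```bash
python3 -c "
import numpy as np;f=np.load('w1.npz');print(np.round(f['tool_from_camera'],3),f['fx'])"
python3 -m inch '1 -0.04 0.002 0 0 -0.004 0; 1 -0.088 0.002 0.01 0 -0.004 0; 1 -0.12 0.003 0.03 0 -0.004 0; 1 -0.145 0.003 0.056 0 -0.004 0;1 -0.145 0.003 0.056 0 -0.004 0'
python3 go.py .592,-.198,.178 .602,-.198,.165 .604,-.198,.157
python3 - <<'E'
from station import arm
import cv2,numpy as np
f=arm.grab_frame("side")
cv2.imwrite("pics/s3.png",cv2.resize(f["img"][20:220,280:480,::-1],None,fx=3,fy=3,interpolation=cv2.INTER_CUBIC))
E
```

```text
[[-0.     0.963  0.271  0.072]
 [ 1.     0.    -0.001 -0.   ]
 [-0.001  0.271 -0.963 -0.158]
 [ 0.     0.     0.     1.   ]] 297.2234227376862
t: 2.65
eef_pos: [0.5937, -0.1971, 0.1776]
ee_rot: [3.141, 0.001, 3.124]
force: [-0.2, 0.4, 0.5]
width: 0.0006
t 2.65 pos [ 0.5937 -0.1971  0.1776] rpy [3.141e+00 1.000e-03 3.124e+00] F [-0.2  0.4  0.5] q [-0.01  0.31 -0.17 -0.   -1.09 -1.58]
.592,-.198,.178 -> [ 0.006 -0.003 -0.001] turn [0.    0.001 0.   ]
.602,-.198,.165 -> [-0.028 -0.002  0.042] turn [0.    0.001 0.   ]
.604,-.198,.157 -> [-0.034 -0.002  0.069] turn [0.    0.001 0.   ]
```

View pics/s3.png

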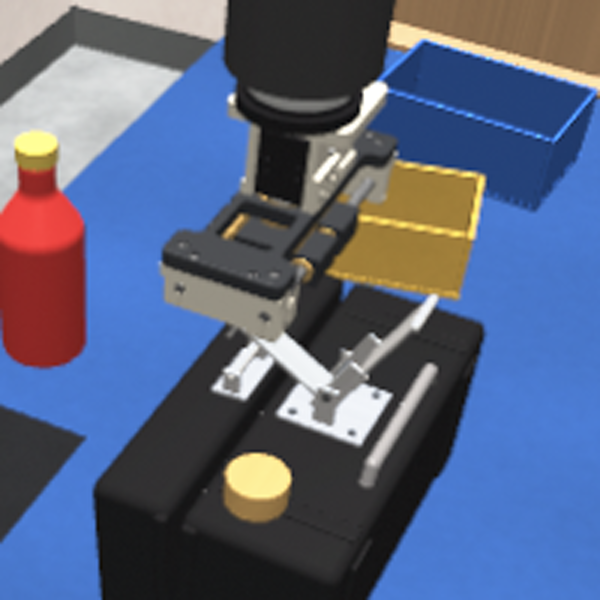

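The claw follows: it now leans at about 30° over the keeper, near (270,350). I'll press on down.

```bash
python3 -m inch '1 -0.016 -0.002 0.02 0 0 0; 1 -0.03 -0.002 0.042 0 0 0; 1 -0.036 -0.002 0.065 0 0 0; 1 -0.038 -0.002 0.08 0 0 0;1 -0.038 -0.002 0.08 0 0 0'
python3 go.py .605,-.198,.152
python3 - <<'E'
from station import arm
import cv2,numpy as np
f=arm.grab_frame("side")
cv2.imwrite("pics/s4.png",cv2.resize(f["img"][20:220,280:480,::-1],None,fx=3,fy=3,interpolation=cv2.INTER_CUBIC))
E
```

```text
t: 3.2
eef_pos: [0.6043, -0.1981, 0.1547]
ee_rot: [3.141, 0.003, 3.124]
force: [-1.0, 0.3, -0.1]
width: 0.0004
t 3.2 pos [ 0.6043 -0.1981  0.1547] rpy [3.141e+00 3.000e-03 3.124e+00] F [-1.   0.3 -0.1] q [-0.01  0.35 -0.18 -0.   -1.04 -1.58]
.605,-.198,.152 -> [-0.002  0.     0.009] turn [0.    0.002 0.   ]
```

View pics/s4.png

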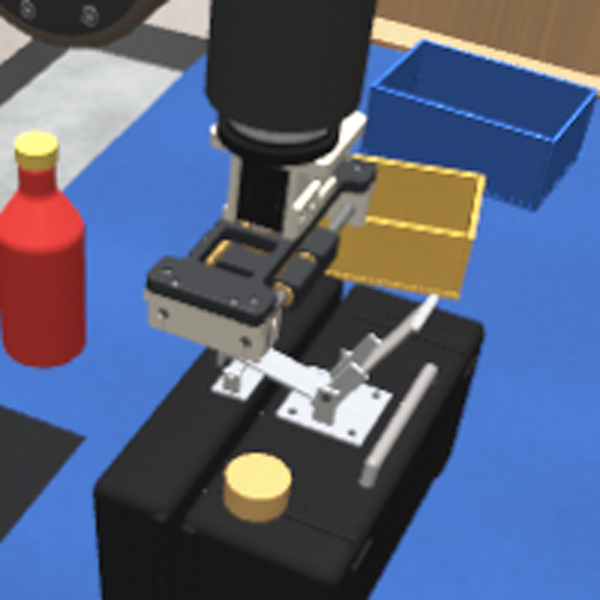

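```bash
python3 -m inch '1 0 0 0.005 0 0 0; 1 0 0 0.01 0 0 0; 1 0 0 0.01 0 0 0'; python3 -m inch '1 0 0 0.005 0 0 0;1 0 0 0.008 0 0 0; 1 0 0 0.008 0 0 0'
```

```text
t: 3.55
eef_pos: [0.6048, -0.1982, 0.1528]
ee_rot: [3.142, 0.004, 3.124]
force: [-0.3, -0.6, 0.1]
width: 0.0003
t: 3.85
eef_pos: [0.605, -0.1982, 0.1506]
ee_rot: [-3.141, 0.004, 3.124]
force: [-0.4, 0.4, 1.5]
width: 0.0002
```

```bash
python3 -m inch '1 0 0 0.005 0 0 0; 1 0 0 0.008 0 0 0; 1 0 0 0.008 0 0 0'
python3 - <<'E'
from station import arm
import cv2,numpy as np
f=arm.grab_frame("side")
cv2.imwrite("pics/s5.png",cv2.resize(f["img"][20:220,280:480,::-1],None,fx=3,fy=3,interpolation=cv2.INTER_CUBIC))
E
```

```text
t: 4.15
eef_pos: [0.6054, -0.1983, 0.1499]
ee_rot: [-3.141, 0.006, 3.125]
force: [-4.7, 2.1, 11.8]
width: 0.0008
```

View pics/s5.png

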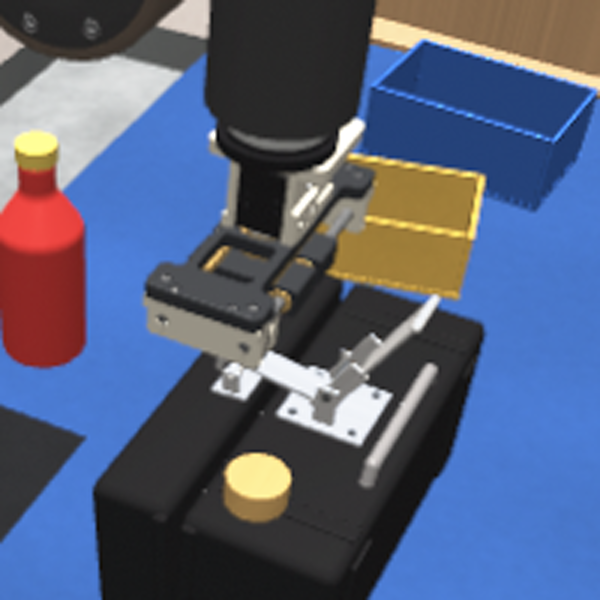

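Contact is at z≈0.150, so the claw is lying on the bar. Next: lift, go behind the lever and check that the claw stays down.

```bash
python3 -m inch '1 0 0 -0.1 0 0 0; 1 0 0 -0.26 0 0 0; 1 0 0 -0.42 0 0 0; 1 0.16 0 -0.5 0 0 0; 1 0.32 0 -0.5 0 0 0; 1 0.47 0 -0.5 0 0 0; 1 0.52 0 -0.48 0 0 0;1 0.52 0 -0.48 0 0 0'; python3 go.py .447,-.197,.22
python3 - <<'E'
from station import arm
import cv2,numpy as np
f=arm.grab_frame("side");np.savez("side6.npz",**f)
cv2.imwrite("pics/s6.png",cv2.resize(f["img"][20:220,280:480,::-1],None,fx=3,fy=3,interpolation=cv2.INTER_CUBIC))
f=arm.grab_frame("top")
cv2.imwrite("pics/t6.png",cv2.resize(f["img"][175:290,335:525,::-1],None,fx=4,fy=4,interpolation=cv2.INTER_CUBIC))
E
```

```text
t: 5.0
eef_pos: [0.446, -0.1953, 0.2918]
ee_rot: [3.141, 0.006, 3.123]
force: [-0.2, -0.5, 0.9]
width: 0.0005
t 5.0 pos [ 0.446  -0.1953  0.2918] rpy [3.141 0.006 3.123] F [-0.2 -0.5  0.9] q [-0.01  0.   -0.28 -0.   -1.28 -1.58]
.447,-.197,.22 -> [-0.002 -0.006  0.239] turn [ 0.001  0.005 -0.   ]
```

View pics/s6.png

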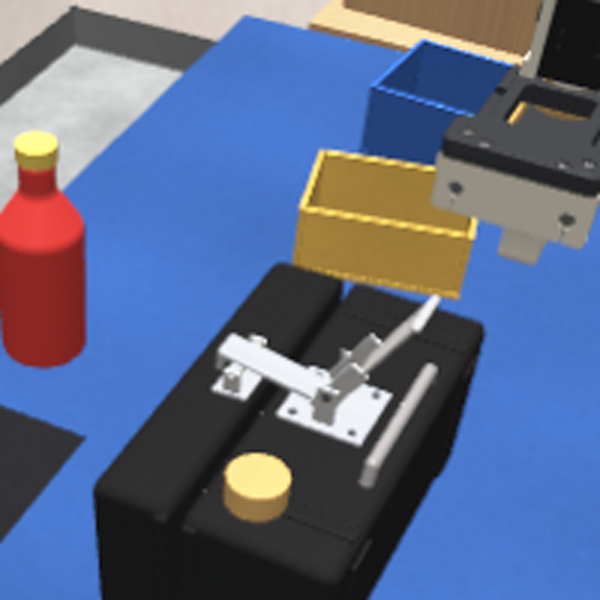

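View pics/t6.png

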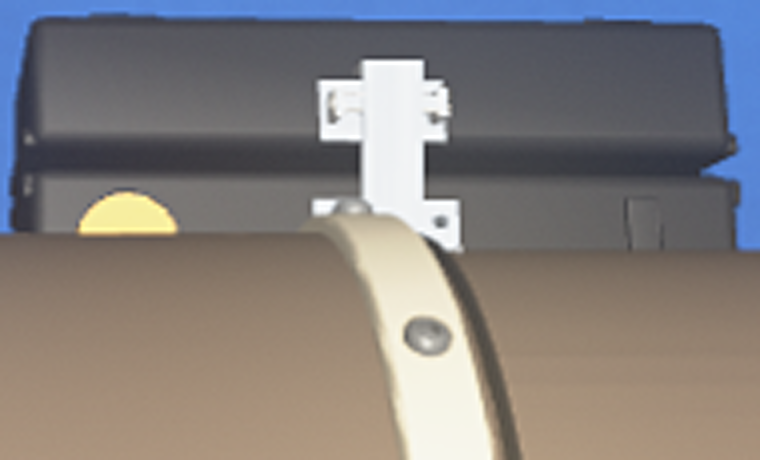

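The claw stayed down across the bar, with its lip beyond it (top view 392,65; side view 235,350). Now I'll push the lever over from behind.

```bash
python3 -m inch '1 0 -0.006 0.1 0 0 0; 1 0 -0.006 0.2 0 0 0; 1 0 -0.006 0.272 0 0 0; 1 -0.06 -0.006 0.272 0 0 0; 1 -0.12 -0.006 0.272 0 0 0;1 -0.16 -0.006 0.272 0 0 0;1 -0.2 -0.006 0.27 0 0 0;1 -0.2 -0.006 0.27 0 0 0'
python3 go.py .523,-.198,.212 .546,-.198,.219 .575,-.198,.210
python3 - <<'E'
from station import arm
import cv2,numpy as np
f=arm.grab_frame("side")
cv2.imwrite("pics/s7.png",cv2.resize(f["img"][20:220,280:480,::-1],None,fx=3,fy=3,interpolation=cv2.INTER_CUBIC))
E
```

```text
t: 5.9
eef_pos: [0.5104, -0.1983, 0.2101]
ee_rot: [-3.141, 0.004, 3.124]
force: [-0.4, -0.5, -0.1]
width: 0.0003
t 5.9 pos [ 0.5104 -0.1983  0.2101] rpy [-3.141  0.004  3.124] F [-0.4 -0.5 -0.1] q [-0.01  0.16 -0.3   0.   -1.11 -1.58]
.523,-.198,.212 -> [-0.042  0.002 -0.006] turn [-0.     0.004  0.   ]
.546,-.198,.219 -> [-0.119  0.003 -0.029] turn [-0.     0.004  0.   ]
.575,-.198,.210 -> [-0.215  0.005  0.001] turn [-0.     0.004  0.   ]
```

View pics/s7.png

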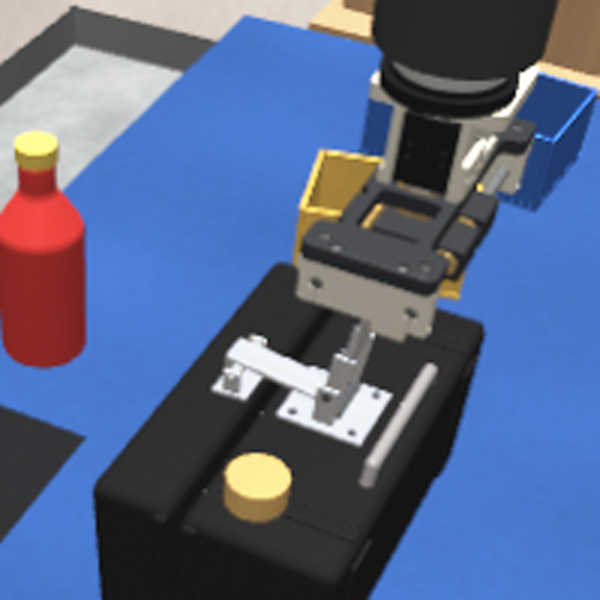

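The lever is swinging up, near vertical at (355,350), and the claw is still over the bar. Carrying on.

```bash
python3 -m inch '1 -0.042 0.002 -0.008 0 0 0; 1 -0.08 0.002 -0.02 0 0 0; 1 -0.119 0.003 -0.029 0 0 0; 1 -0.16 0.003 -0.024 0 0 0; 1 -0.19 0.003 -0.012 0 0 0;1 -0.215 0.003 0.001 0 0 0;1 -0.215 0.003 0.001 0 0 0'
python3 go.py .588,-.198,.199 .598,-.198,.188 .603,-.198,.177
python3 - <<'E'
from station import arm
import cv2,numpy as np
f=arm.grab_frame("side")
cv2.imwrite("pics/s8.png",cv2.resize(f["img"][20:220,280:480,::-1],None,fx=3,fy=3,interpolation=cv2.INTER_CUBIC))
E
```

```text
t: 6.65
eef_pos: [0.5744, -0.1985, 0.2096]
ee_rot: [-3.141, 0.004, 3.124]
force: [0.6, -0.2, -0.5]
width: 0.0005
t 6.65 pos [ 0.5744 -0.1985  0.2096] rpy [-3.141  0.004  3.124] F [ 0.6 -0.2 -0.5] q [-0.01  0.26 -0.17  0.   -1.14 -1.58]
.588,-.198,.199 -> [-0.045  0.003  0.036] turn [-0.     0.004  0.   ]
.598,-.198,.188 -> [-0.078  0.003  0.072] turn [-0.     0.004  0.   ]
.603,-.198,.177 -> [-0.095  0.003  0.109] turn [-0.     0.004  0.   ]
```

View pics/s8.png

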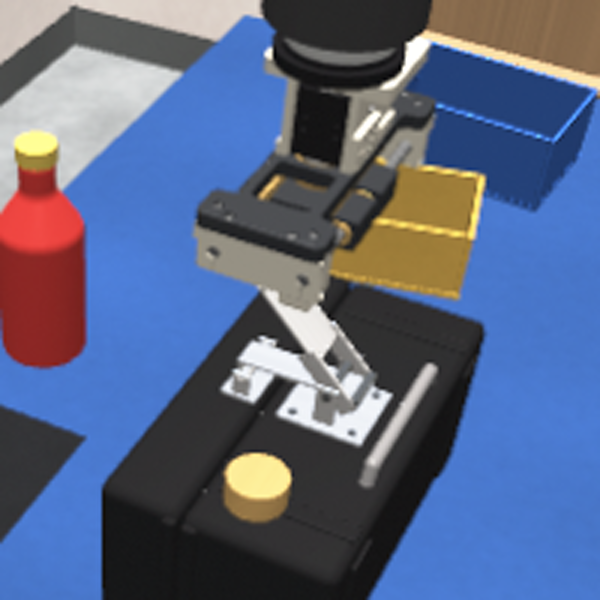

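The lever is past vertical (~50°). The lid has visibly drawn in: its corner moved from (95,490) to (105,487), so the claw is hooked.

```bash
python3 -m inch '1 -0.022 0.002 0.018 0 0 0; 1 -0.045 0.003 0.036 0 0 0; 1 -0.062 0.003 0.054 0 0 0; 1 -0.078 0.003 0.072 0 0 0; 1 -0.088 0.003 0.09 0 0 0;1 -0.095 0.003 0.109 0 0 0;1 -0.095 0.003 0.109 0 0 0'
python3 go.py .606,-.198,.165
python3 - <<'E'
from station import arm
import cv2,numpy as np
f=arm.grab_frame("side")
cv2.imwrite("pics/s9.png",cv2.resize(f["img"][20:220,280:480,::-1],None,fx=3,fy=3,interpolation=cv2.INTER_CUBIC))
E
```

```text
t: 7.4
eef_pos: [0.6018, -0.198, 0.1768]
ee_rot: [3.141, 0.003, 3.124]
force: [0.0, -0.1, -0.1]
width: 0.0
t 7.4 pos [ 0.6018 -0.198   0.1768] rpy [3.141e+00 3.000e-03 3.124e+00] F [ 0.  -0.1 -0.1] q [-0.01  0.32 -0.16 -0.   -1.09 -1.58]
.606,-.198,.165 -> [-0.014  0.     0.039] turn [0.    0.003 0.   ]
```

View pics/s9.png

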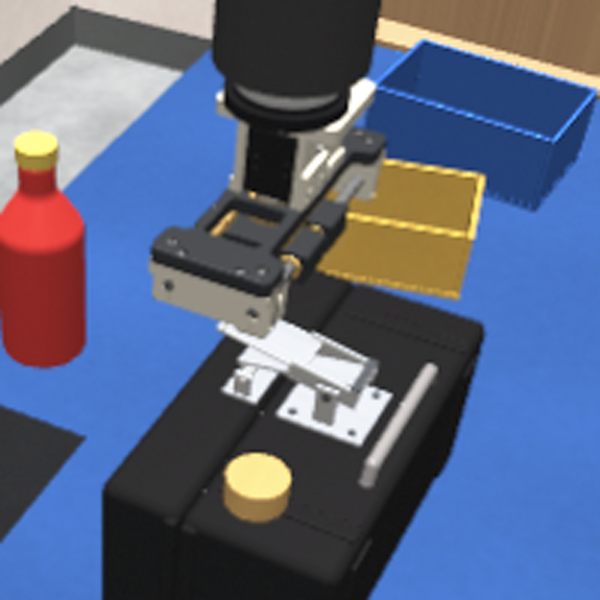

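Now the final press, in small steps, watching the force.

```bash
python3 -m inch '1 -0.005 0 0.015 0 0 0; 1 -0.01 0 0.028 0 0 0; 1 -0.014 0 0.036 0 0 0; 1 -0.014 0 0.036 0 0 0'; python3 -m inch '1 0 0 0.005 0 0 0; 1 0 0 0.007 0 0 0; 1 0 0 0.007 0 0 0'
```

```text
t: 7.85
eef_pos: [0.606, -0.1982, 0.1667]
ee_rot: [3.142, 0.004, 3.124]
force: [-0.7, -0.3, 0.6]
width: 0.0002
t: 8.15
eef_pos: [0.606, -0.1982, 0.1651]
ee_rot: [3.142, 0.004, 3.124]
force: [0.0, -0.1, 0.5]
width: 0.0004
```

```bash
python3 -m inch '1 0 0 0.004 0 0 0; 1 0 0 0.007 0 0 0; 1 0 0 0.007 0 0 0'; python3 -m inch '1 0 0 0.004 0 0 0; 1 0 0 0.007 0 0 0; 1 0 0 0.007 0 0 0'
```

```text
t: 8.45
eef_pos: [0.6062, -0.1983, 0.1638]
ee_rot: [-3.141, 0.005, 3.124]
force: [-1.3, 0.4, 5.0]
width: 0.0005
t: 8.75
eef_pos: [0.6063, -0.1983, 0.1635]
ee_rot: [-3.141, 0.006, 3.125]
force: [-4.7, 3.7, 15.7]
width: 0.0005
```

That is a hard stop at z≈0.1635 with 16 N; the expected back-face height was 0.1645. I'll lift away and inspect.

```bash
python3 -m inch '1 0 0 -0.05 0 0 0; 1 0 0 -0.2 0 0 0; 1 0 0 -0.35 0 0 0; 1 0.1 -0.16 -0.5 0 0 0; 1 0.2 -0.32 -0.5 0 0 0; 1 0.3 -0.48 -0.5 0 0 0; 1 0.4 -0.64 -0.5 0 0 0;1 0.45 -0.8 -0.5 0 0 0;1 0.45 -0.95 -0.5 0 0 0;1 0.45 -1 -0.5 0 0 0;1 0.45 -1 -0.5 0 0 0'
python3 - <<'E'
from station import arm
import cv2,numpy as np
for n in ("side","top"):
    f=arm.grab_frame(n);np.savez(n+"9.npz",**f)
    cv2.imwrite(f"pics/{n}9.png",f["img"][:,:,::-1])
    c=f["img"][100:220,310:450] if n=="side" else f["img"][175:290,335:525]
    cv2.imwrite(f"pics/{n}9z.png",cv2.resize(c[:,:,::-1],None,fx=4,fy=4,interpolation=cv2.INTER_CUBIC))
E
```

```text
t: 9.85
eef_pos: [0.4631, -0.5002, 0.3085]
ee_rot: [3.141, 0.002, 3.119]
force: [0.5, 0.9, -0.3]
width: 0.0007
```

View pics/side9z.png

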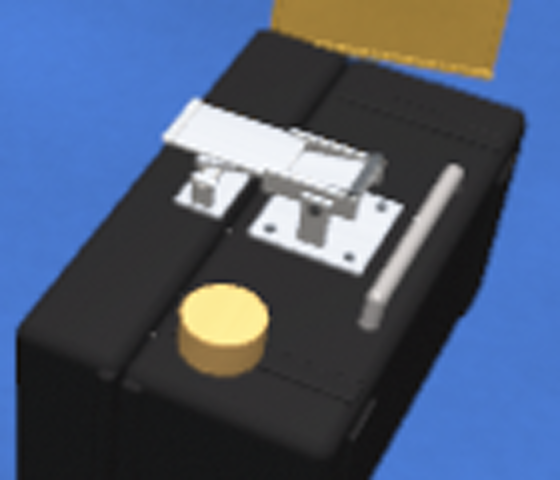

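View pics/top9z.png

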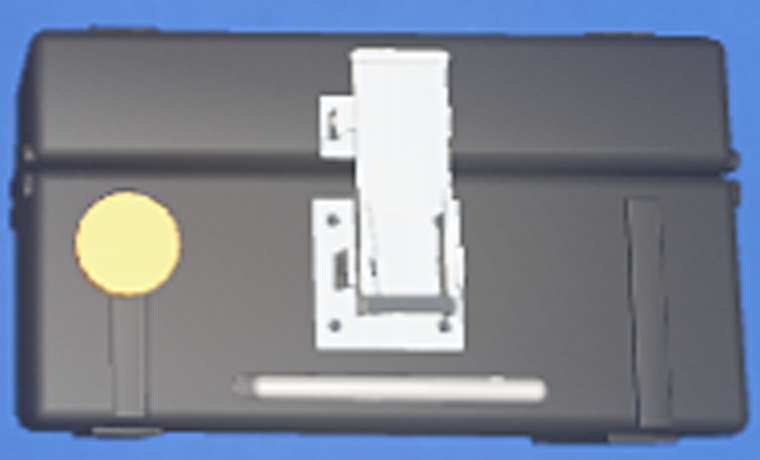

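View pics/side9.png

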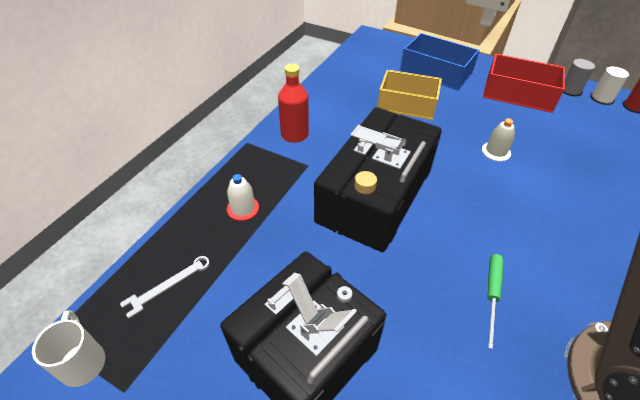

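The lever lies flat over the claw (top view 400,50–300), the seam gap has closed, and the short case's latch is still open. I'll check numerically with the depth readings.

Run:
```python
import numpy as np
from h import *
t=dict(np.load("top9.npz"));t0=dict(np.load("top0.npz"));s=dict(np.load("side9.npz"));s0=dict(np.load("side0.npz"))
for y in (60,90,130,170,210): 
    p=np.median([world(t,(x/4+335),(y/4+175)) for x in range(375,430,4)],axis=0); print(np.round(p,4))
print("keeper plate left-edge shift px", )
for y0,f in ((22,t0),(34,t)): print("lid back edge",np.round(world(f,380/4+335,y0/4+175,z=.13),4))
for a,b in ((t0,t),(s0,s)):
    r=(slice(195,325),slice(115,265)) if a is t0 else (slice(250,399),slice(215,390))
    print("short case diff",np.abs(a["img"][r].astype(int)-b["img"][r]).mean().round(2))
```

```text
[ 0.6231 -0.1993  0.1646]
[ 0.6107 -0.1983  0.1645]
[ 0.5941 -0.1977  0.1641]
[ 0.5778 -0.1971  0.1635]
[ 0.5619 -0.1969  0.1598]
keeper plate left-edge shift px
lid back edge [ 0.647  -0.1999  0.13  ]
lid back edge [ 0.6417 -0.1996  0.13  ]
short case diff 0.79
short case diff 0.56
```

```bash
python3 -c "
from station import arm
print(arm.get_state()['t'],arm.job_done())"
```

```text
the job is handed in; nothing more can be done
9.95 None
```

The longer case is latched, and I handed the job in at about 9.95 s of the 40 s. With the fingers shut, I swung the claw down onto the keeper bar and saw that it stayed there. Then I pushed the lever over from behind and pressed it down to its stop (about 16 N), and drew the arm clear.

Last checks:
- **Lever:** its back face is at z 0.1635–0.1646 m along the free part, level to about 1.5° and at the expected 0.1645 m.
- **Lid:** it drew in and the seam gap closed. The keeper plate moved about 7 mm by eye in the top view, but the lid's back edge, picked roughly, gave only about 5 mm. The expected figure was 8 mm, so both came out below it.
- **Other things:** the short case's area looks unchanged from the start in both cameras, with its latch still open. The yellow puck on the long case is where it was.

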